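Snug the wrench and tighten the water-can nut

TASK

The adjustable wrench already sits on the brass nut of the water can, but its jaws are far too open. First roll the brass worm knob on the wrench clockwise (seen from the knob's end) until the two jaws, which move together, have closed snugly on the nut, without turning the nut meanwhile; then press the raised wrench handle down so that the nut turns with it, stop when the handle lies level, and leave it there, with the jaws still snug. Leave the kettle and the bowls where they stand.

Things in the scene. Friction and masses are not known exactly. Their poses are not given: they have to be found in the camera images.
- fitting: Bolted-down green steel base 110 x 300 x 12 mm with green block, brass valve body and aluminium water can (104 mm across, 220 mm high). Origin: underside, straight below the nut's centre; z up. The nut's axis is level along y, 100 mm up. The wrench handle points to +x (away from the robot). Green block from y = +34 mm, can from y = +133 mm; free room on the -y side.
- nut_mark (a point): Red mark on the open (-y) end of the brass hexagon nut, 18.5 mm from the nut's axis, towards its upper flat, 16 mm from the wrench's middle plane. Nut: 46 mm across flats, 30 mm long. It turns only about its axis, with about 0.8 N m of friction, and stays where it is left.
- nut (a joint): Turn of the nut in rad. 0: a wrench snug on it has its handle level; negative: handle still raised by that angle (starts at -0.66 to -0.42). It grows as the handle is pressed down. It can go on to +0.30, which is too far.
- wrench: Steel adjustable wrench, 200 mm long, 22 mm thick. Origin: on the nut's axis, in the wrench's middle plane, 100 mm up; it stays there, as the wrench only swings about the nut's axis. x: along the handle away from the nut; z: square to the handle, to the knob side (up); y: the nut's axis. Two sliding jaws above and below the nut reach from x = -20 to 66 mm and, fully open, up to z = 46 mm.
- handle_end (a point): Point on the handle's upper face near its end, at x = 166, z = 14 mm of the wrench. The handle runs from x = 65 to 180 mm, 28 mm high, 18 mm wide. With the jaws loose the wrench swings on the nut alone (0.4 N m of friction holds its weight); once snug it takes the nut with it: pressing down with 4 to 8 N at x = 130 mm turns both.
- worm_grip (a point): Grip point on the axis of the brass worm knob, 12 mm below its free end. Knob: knurled cylinder 32 mm across, 36 mm high, white line on its end. Its axis is parallel to the wrench's z, at x = 52 mm; it spans z = 48 to 84 mm, this point is at z = 72 mm. It turns in place. With the handle raised 24 to 38 degrees the knob leans as much from vertical, towards the robot (-x of the fitting).
- worm (a joint): Roll of the worm knob in rad. Growing: clockwise looking at its free end, both jaws close, 2.2 mm per rad each. 0: they just touch the nut; clearance a side = 2.2 mm x (-value); starts at -2.7 to -1.8. It takes about 0.2 N m, stops firmly on the nut (at about 0 to +0.3), has no spring and stays where it is left. Several grasps may be needed.
- kettle: Copper-toned kettle, 176 mm across, 200 mm high to its bail handle, black knob on its lid. Origin: centre of the underside. Bystander.
- bowl_a: White porcelain bowl, 120 mm across, 58 mm high, in the wooden tray on the left. Origin: centre of its foot. Bystander.
- bowl_b: Blue porcelain bowl, 120 mm across, 58 mm high, on the chest at the right. Origin: centre of its foot. Bystander.

How it is judged (in metres and radians):
On the way, in this order (a step that is already met when the one before it is completed fails the run):
1. the jaws are closed snugly on the nut (clearance under 0.9 mm a side: worm above -0.4 rad) and the nut has not been turned (its mark is within 5 mm of where it was) (value of joint worm above -0.4 rad and distance of nut_mark from where it was at the start of the episode below 0.005 m), for 0.2 s.
2. the nut has been turned until the handle lies level, within 0.10 rad (6 degrees) (value of joint nut between -0.12 and 0.12 rad and angle between wrench's own x axis and vertical between 1.471 and 1.671 rad), for 0.2 s.
At the end, for the whole second after the job is handed in: The jaws are snug on the nut (clearance under 0.9 mm a side, worm above -0.4 rad), the nut has turned with the wrench (nut joint within 0.12 rad of 0) and the handle lies level within 0.10 rad (6 degrees), at rest; kettle and bowls within 30 mm of where they stood (all of step 2 and value of joint worm above -0.4 rad and angular speed of wrench below 0.05 rad/s); the robot touches nothing.
It fails at once if the kettle is moved more than 30 mm (distance of kettle from where it was at the start of the episode above 0.03 m).
It fails at once if the white bowl is moved more than 30 mm (distance of bowl_a from where it was at the start of the episode above 0.03 m).
It fails at once if the blue bowl is moved more than 30 mm (distance of bowl_b from where it was at the start of the episode above 0.03 m).
It also fails if it takes over 53 s, if anything falls off the work surface, if the arm or the gripper's body presses on something with over 40 N, if the wrist force passes 120 N, or if a joint passes its speed limit or range.

ROBOT

A 6-joint arm with a two-finger parallel gripper is mounted at the origin on the work surface. World frame = base frame: x ahead of the robot, y to its left, z up, the work surface at z = 0. Lengths are in mm, angles in degrees, forces in N, time in s.
With the tool pointing down it reaches from about 300 to 850 mm from the base axis. Payload 4.2 kg.
Tool frame: the origin (TCP) lies between the finger pads; the fingertips stand 8 mm ahead of it and the grasp point (between the pads) lies 11 mm behind it; x points along the fingers, y is the direction in which the jaws open and shut, and the axes are right-handed (so a half turn about x gives the same grasp; the last joint's range is limited). The gripper opens to 91 mm and grips with 3 to 60 N. Pads are 32 mm wide; open, the fingers measure 118 mm over their backs; the gripper's body (76 mm by 178 mm) begins 60 mm behind the grasp point.
Start: joints at [-70.474, 18.312, 89.639, -0, 72.044, -1.146], TCP at [202.992, -537.993, 221.976] pointing down, gripper open.
Joint ranges: [-177.97, 177.97], [-48.28, 115.42], [12.27, 149.76], [-77.06, 257.06], [2.81, 150.46], [-146.56, 146.56]. Speed limits (degrees/s): [147.25, 147.25, 180, 180, 180, 180].

INTERFACE

Orientations are given as [roll, pitch, yaw] about the fixed x, y, z axes, in that order (R = Rz(yaw) Ry(pitch) Rx(roll)).
In Python, from workcell import env gives the robot as it stands.
- The arm moves only by the tool arm_command, never from a script. Its arguments are lists of equal length, an entry for each row: "slide": the shift along the tool's x, y, z in cm, a list of three; "turn": the turn, a rotation vector about the tool's x, y, z in rad, a list of three; "grip": the closure in counts, from 0 (fully open) to 255 (shut). A call has 1 to 20 rows; each row is the pose to reach, as a shift and turn from the pose commanded when the call began, along the tool's axes at that moment; what a row does not reach only later rows make up. A row lasts 1/12 s, in which the tool goes at most 41.7 mm and 7.16 degrees, less where a joint would pass 70% of its speed; a pose out of reach is approached as far as the arm can. A call with a gripper value outside its range is refused whole. The fingers move at their own pace and stop on an object; "newtons" is the grip in N (left out, the last holds). Time passes only in rows, so rows that repeat a pose let the fingers close. It gives the time, the measured TCP pose, the force and the opening at its end, in the units of the state.
- env.state(): the state, without advancing time (a new reading comes with each control period).
- env.grab_frame(name): name is "scene" or "top" or "wrist"; returns (picture, depth): 420x560x3 uint8, red, green, blue; 420x560 float32, mm along the optical axis (not along the pixel's ray), 0 where there is no reading.
- env.calibration(name): a dict with "K" (3x3 intrinsics, pixels), "camera_from_world" (4x4, takes a point from world to camera coordinates); the wrist camera has in their place "T_tool_cam" (4x4, takes a point from camera to tool coordinates, whose origin is the TCP and whose axes are the tool frame's). Camera axes: x right, y up, looking along -z (the intrinsics and any distortion apply to the point x, -y, -z); pixel columns grow to the right and rows downward; lengths in mm; the calibration is good to about 2 mm. A picture is of the moment at which its call begins: read the wrist's pose just before it. calibration takes no time and is no camera call.
- env.job_done(): hands the job in, once; it reports no verdict.
Trained networks look in the newest picture that a camera, given by its name, has taken for a name from the list of things; names that differ only in an ending like _2 or _b are one class to them, and where a whole thing is asked for, a point or a joint stands for the part that bears it (a point fixed in the world has none). Each returns a list of dicts, best first, with "p" (0 to 1); they miss things now and then, are a little off and sometimes report something else, mostly with a low value. They report only what shows in the picture. A call takes as long as a camera call.
- env.search_frame(camera, label): "point" ([x, y, z] in mm, in world coordinates, good to about 4 mm: the middle of the surface that is visible of it).
The state is a dict: "time_s": time; "qpos": joint angles; "qvel": joint speeds; "effort": joint torques, N m; "ee_pos": TCP position; "ee_rot": TCP orientation; "force": force on the tool from outside, world axes, zero at the start; "torque": the same for the moment, N m; "gripper_width": finger opening in mm.
Only numpy, scipy, OpenCV 4.12 (cv2) and the standard library are available. Lean on these libraries where they do the work, as an engineer would, in place of code of your own. Each camera call takes 0.05 s, during which the arm holds its last target.

## Working session

There is one attempt and no reset: what is moved stays moved. The work goes in short steps, Python scripts to look and compute and a tool call to move; the robot and the scene stay as the last step left them, time stands still between calls to the robot, and variables do not carry over. Pictures are saved under pics/ and viewed, and the job is handed in when it is done.

Besides the shell and the picture viewer there is one more tool, called after "Call:" by a JSON object that holds its "fn" and its "kwargs", one argument or row to a line. arm_command: Moves the arm, as the interface text tells. Its arguments: {"type":"object","properties":{"slide":{"type":"array","items":{"type":"array","items":{"type":"number"}}},"turn":{"type":"array","items":{"type":"array","items":{"type":"number"}}},"grip":{"type":"array","items":{"type":"number"}},"newtons":{"type":"number"}},"required":["slide","turn","grip"]}

```bash
ls; mkdir -p pics
cat > h.py <<'E'
import numpy as np, cv2
from scipy.spatial.transform import Rotation as R
from workcell import env
def save(name,fn,s=None):
    p,d=env.grab_frame(name); cv2.imwrite('pics/'+fn,cv2.cvtColor(p,cv2.COLOR_RGB2BGR)); np.save('pics/'+fn[:-4]+'.npy',d); return p,d
def w2c(name):
    c=env.calibration(name)
    if 'camera_from_world' in c: return np.array(c['K']),np.array(c['camera_from_world'])
    s=env.state(); T=np.eye(4); T[:3,:3]=R.from_euler('xyz',s['ee_rot'],degrees=True).as_matrix(); T[:3,3]=s['ee_pos']
    return np.array(c['K']),np.linalg.inv(T@np.array(c['T_tool_cam']))
def unproj(name,u,v,z):
    K,M=w2c(name); x=(u-K[0,2])*z/K[0,0]; y=(v-K[1,2])*z/K[1,1]
    return (np.linalg.inv(M)@np.array([x,-y,-z,1]))[:3]
def proj(name,P):
    K,M=w2c(name); c=M@np.append(P,1); z=-c[2]; return K[0,0]*c[0]/z+K[0,2],K[1,1]*(-c[1])/z+K[1,2]
E
python3 - <<'E'
from h import *
print(env.state())
for n in ['scene','top','wrist']:
    save(n,n+'0.png'); c=env.calibration(n); print(n,{k:np.round(v,3).tolist() if not isinstance(v,str) else v for k,v in c.items()})
    if n!='wrist':
        for l in ['worm_grip','handle_end','nut_mark','fitting','wrench','kettle']:
            print(l,[(np.round(r['point'],1).tolist(),round(r['p'],2)) for r in env.search_frame(n,l)][:3])
print(env.state()['time_s'])
E
```

```text
pics
{'time_s': 0.0, 'qpos': array([-7.04728412e+01,  1.83521677e+01,  8.97049662e+01,  8.69904851e-04,
        7.20423245e+01, -1.14666460e+00]), 'qvel': array([-0.06901782,  0.02090494, -0.00571115, -0.04024068,  0.01498915,
        0.0481943 ]), 'effort': array([-3.08599061e-03, -4.12460876e+01, -2.31976461e+01,  7.25237187e-02,
        4.57431015e-02, -1.36434001e-04]), 'ee_pos': array([ 202.84305921, -537.53022009,  221.12472908]), 'ee_rot': array([-91.62310491,  89.90053816, 109.05044954]), 'force': array([-0.06400747, -0.51825701, -0.02879271]), 'torque': array([-0.02143438,  0.02711054,  0.02006999]), 'gripper_width': 91.06230847736695}
scene {'K': [[406.633, 0.0, 278.224], [0.0, 406.633, 206.18], [0.0, 0.0, 1.0]], 'camera_from_world': [[0.321, 0.947, -0.007, -164.663], [-0.508, 0.178, 0.843, 156.14], [0.799, -0.267, 0.539, -1773.86], [0.0, 0.0, 0.0, 1.0]]}
worm_grip [([532.4, -58.1, 185.8], 0.58), ([541.7, -57.8, 146.1], 0.38)]
handle_end [([554.9, -55.2, 158.6], 0.88)]
nut_mark [([545.7, -54.3, 151.0], 0.61), ([514.0, 57.3, 96.1], 0.58)]
fitting [([513.5, 55.4, 97.6], 0.84)
[... 152 characters left out ...]
54.8, 157.5], 0.43)]
top {'K': [[446.529, 0.0, 280.274], [0.0, 446.529, 209.396], [0.0, 0.0, 1.0]], 'camera_from_world': [[-0.023, -1.0, -0.011, 10.39], [0.995, -0.024, 0.099, -558.101], [-0.099, -0.009, 0.995, -1434.951], [0.0, 0.0, 0.0, 1.0]]}
worm_grip [([514.7, -61.5, 197.5], 0.45)]
handle_end [([551.2, -47.5, 178.5], 0.72)]
nut_mark [([546.6, -49.9, 178.0], 0.55)]
fitting [([480.8, 20.2, 120.7], 0.56)]
wrench [([546.8, -45.7, 181.1], 0.58)]
kettle [([548.3, -456.1, 116.1], 0.64)]
wrist {'K': [[326.046, 0.0, 285.683], [0.0, 326.046, 212.777], [0.0, 0.0, 1.0]], 'T_tool_cam': [[0.0, 0.27, -0.963, -162.507], [1.0, 0.0, 0.0, -0.194], [0.0, -0.963, -0.27, -77.827], [0.0, 0.0, 0.0, 1.0]]}
0.75
```

View pics/scene0.png

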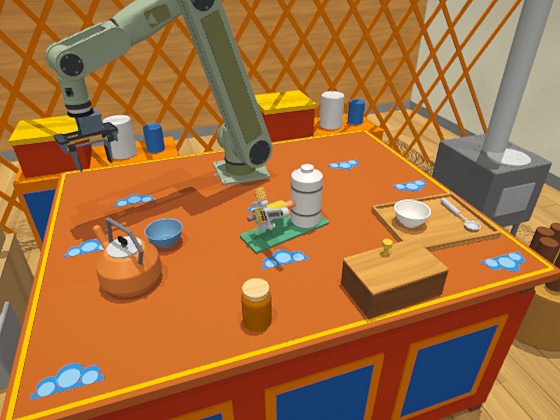

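View pics/top0.png

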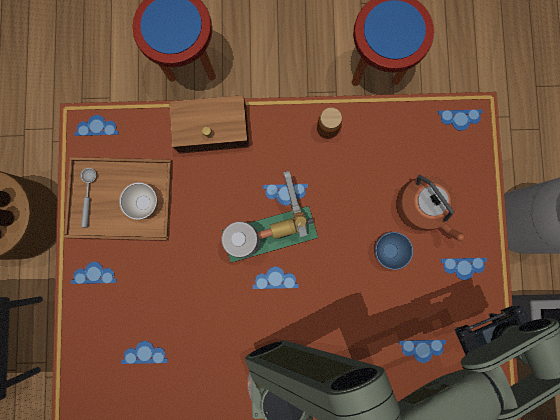

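View pics/wrist0.png

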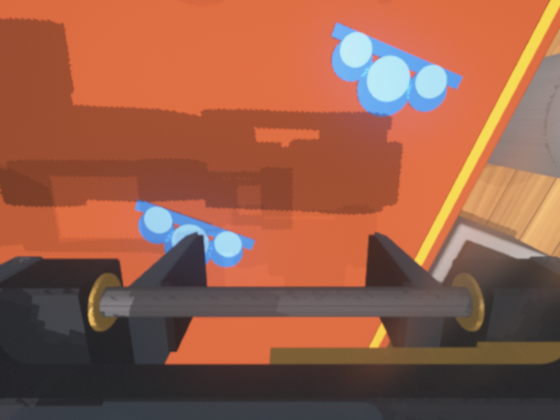

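The top view shows the fitting at about (270,235), with the wrench handle running from (300,225) up to (290,175). The blue bowl is at (393,250) and the kettle at (430,205). I'll zoom in and measure the fitting's pose.

Run:
```python
from h import *
t=cv2.imread('pics/top0.png'); s=cv2.imread('pics/scene0.png')
a=cv2.resize(t[160:270,215:335],None,fx=5,fy=5,interpolation=cv2.INTER_CUBIC)
cv2.imwrite('pics/topz.png',a)
a=cv2.resize(s[155:260,230:340],None,fx=5,fy=5,interpolation=cv2.INTER_CUBIC)
cv2.imwrite('pics/scenez.png',a)
# green plate points
for n,im in (('top',t),('scene',s)):
    d=np.load('pics/%s0.npy'%n); hsv=cv2.cvtColor(im,cv2.COLOR_BGR2HSV)
    m=(hsv[...,0]>60)&(hsv[...,0]<95)&(hsv[...,1]>90)&(d>0)
    K,M=w2c(n); P=[]
    Mi=np.linalg.inv(M)
    v,u=np.nonzero(m); z=d[v,u]
    X=np.stack([(u-K[0,2])*z/K[0,0],-(v-K[1,2])*z/K[1,1],-z,np.ones_like(z)])
    W=(Mi@X)[:3].T
    sel=(W[:,2]<35)&(W[:,2]>-15)&(W[:,0]>300)&(W[:,0]<750)&(abs(W[:,1])<250)
    print(n,sel.sum(),np.median(W[sel,2]),cv2.minAreaRect(W[sel,:2].astype(np.float32)))
    sel=(W[:,2]>35)&(W[:,0]>300)&(W[:,0]<750)&(abs(W[:,1])<250)
    print(n,sel.sum(),W[sel].mean(0) if sel.any() else 0)
```

```text
top 930 11.612071879386804 ((480.2242431640625, 35.232330322265625), (107.2497329711914, 295.6820373535156), 14.69841194152832)
top 7 [473.46094771 -20.50953367  64.80629183]
scene 1100 10.640615516649461 ((484.1143798828125, 33.45191192626953), (113.31520080566406, 299.08306884765625), 14.275703430175781)
scene 113 [516.13281638  -1.91824419  57.74914352]
```

View pics/topz.png

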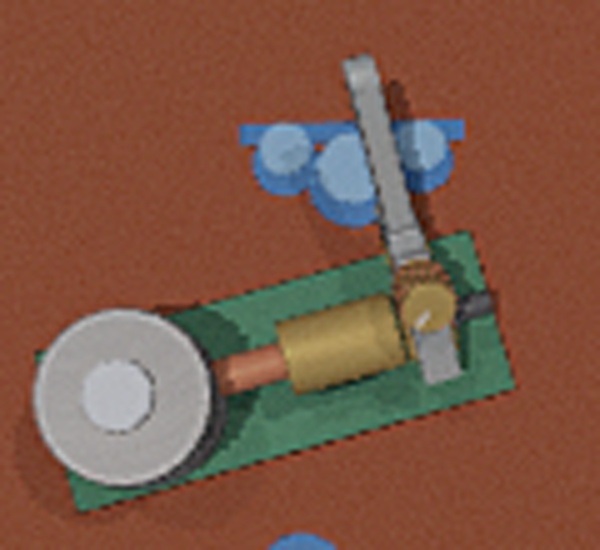

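View pics/scenez.png

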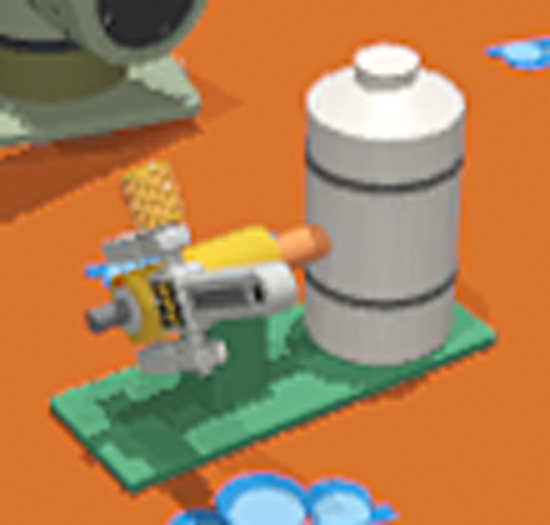

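Run:
```python
from h import *
yaw=np.radians(14.5); ex=np.array([np.cos(yaw),np.sin(yaw)]); ey=np.array([-ex[1],ex[0]])
c0=np.array([482,34.5])
for n in ('top','scene'):
    im=cv2.imread('pics/%s0.png'%n); d=np.load('pics/%s0.npy'%n); hsv=cv2.cvtColor(im,cv2.COLOR_BGR2HSV)
    K,M=w2c(n); Mi=np.linalg.inv(M)
    v,u=np.nonzero(d>0); z=d[v,u]
    X=np.stack([(u-K[0,2])*z/K[0,0],-(v-K[1,2])*z/K[1,1],-z,np.ones_like(z)])
    W=(Mi@X)[:3].T; H=hsv[v,u]
    L=np.c_[(W[:,:2]-c0)@ex,(W[:,:2]-c0)@ey,W[:,2]]
    sel=(L[:,2]>45)&(L[:,1]<-20)&(L[:,1]>-160)&(abs(L[:,0])<230)
    print(n,sel.sum())
    sat=H[:,1]
    hd=sel&(sat<70)&(L[:,0]>70)
    print('handle n',hd.sum(),'y med',np.median(L[hd,1]),np.percentile(L[hd,1],[5,95]))
    A=L[hd]; o=np.argsort(A[:,0]); 
    print(np.round(A[o][::max(1,len(o)//30)]).astype(int).tolist())
    br=sel&(sat>110)&(H[:,0]<30)&(H[:,0]>12)
    B=L[br]; print('brass',br.sum()); o=np.argsort(-B[:,2]); print(np.round(B[o][::max(1,len(o)//40)]).astype(int).tolist())
```

```text
top 902
handle n 186 y med -97.86920547042297 [-106.50416937  -89.92789481]
[[70, -91, 157], [73, -101, 162], [75, -105, 162], [78, -93, 168], [81, -94, 164], [83, -95, 168], [87, -96, 165], [88, -96, 175], [91, -97, 175], [94, -98, 170], [96, -102, 171], [99, -99, 180], [102, -91, 179], [104, -92, 180], [107, -92, 183], [109, -105, 181], [112, -94, 187], [114, -94, 190], [117, -107, 189], [119, -99, 190], [122, -99, 192], [124, -91, 194], [127, -98, 200], [129, -102, 198], [132, -102, 201], [134, -94, 198], [136, -104, 205], [139, -95, 202], [142, -96, 203], [146, -97, 199], [149, -98, 197]]
brass 417
[[12, -95, 212], [12, -104, 205], [15, -96, 204], [4, -114, 203], [0, -107, 201], [16, -102, 199], [-4, -100, 197], [1, -92, 196], [-6, -99, 194], [21, -98, 192], [21, -89, 187], [4, -70, 129], [2, -66, 126], [6, -39, 126], [2, -44, 125], [-7, -41, 124], [-3, -61, 124], [7, -58, 123], [-10, -75, 123], [10, -37, 123], [-4, -30, 123], [-1, -65, 122], [11, -78, 122], [-1, -75, 121], [-17, -42, 121], [12, -53, 121], [13, -37, 120], [8, -23, 120], [2, -34, 119], [17, -35, 119], [-18, -57, 1
[... 865 characters left out ...]
, [8, -108, 202], [18, -97, 200], [8, -116, 198], [17, -99, 197], [15, -109, 196], [20, -105, 193], [22, -96, 192], [6, -115, 190], [19, -108, 187], [14, -112, 186], [18, -90, 184], [23, -107, 182], [33, -99, 180], [150, -87, 179], [28, -107, 177], [26, -109, 173], [46, -112, 142], [48, -110, 131], [3, -93, 126], [-3, -33, 124], [3, -22, 124], [11, -31, 123], [4, -30, 123], [1, -107, 122], [53, -109, 122], [6, -23, 122], [5, -46, 121], [12, -55, 121], [-9, -53, 121], [12, -62, 120], [-3, -113, 119], [-13, -42, 118], [-15, -64, 117], [10, -46, 117], [17, -23, 116], [17, -31, 115], [16, -109, 113], [22, -106, 107], [25, -107, 102], [24, -107, 98], [25, -108, 91], [22, -114, 87], [3, -114, 76]]
```

```bash
cat > fit.py <<'E'
from h import *
from scipy.optimize import least_squares
def cloud(n,im,d):
    hsv=cv2.cvtColor(im,cv2.COLOR_BGR2HSV)
    K,M=w2c(n); Mi=np.linalg.inv(M)
    v,u=np.nonzero(d>0); z=d[v,u]
    X=np.stack([(u-K[0,2])*z/K[0,0],-(v-K[1,2])*z/K[1,1],-z,np.ones_like(z)])
    return (Mi@X)[:3].T,hsv[v,u]
def box(p,lo,hi):
    c=(np.array(lo)+hi)/2; h=(np.array(hi)-lo)/2; q=abs(p-c)-h
    return np.linalg.norm(np.maximum(q,0),axis=1)+np.minimum(q.max(1),0)
def cyl(p,x,z0,z1,r):
    q=np.c_[np.hypot(p[:,0]-x,p[:,1])-r,abs(p[:,2]-(z0+z1)/2)-(z1-z0)/2]
    return np.linalg.norm(np.maximum(q,0),axis=1)+np.minimum(q.max(1),0)
def local(W,q):
    ox,oy,th,yaw=q; Rm=R.from_euler('zy',[yaw,-th]).as_matrix()
    return (W-np.array([ox,oy,100]))@Rm
def fit(W,q0,h0=None):
    for tol in (25,12,8):
        L=local(W,q0)
        a=L[(abs(box(L,[72,-9,-14],[180,9,14]))<tol)&(L[:,0]>75)&(L[:,2]<40)]; 
        mh=(abs(box(L,[72,-9,-14],[180,9,14]))<tol)&(L[:,0]>75)&(W[:,2]>60)
        mk=(abs(cyl(L,52,48,84,16))<tol)&(L[:,2]>55)
        f=lambda q: np.r_[box(local(W[mh],q),[65,-9,-14],[180,9,14]),cyl(local(W[mk],q),52,48,84,16)]
        r=least_squares(f,q0,loss='soft_l1',f_scale=2,x_scale=[1,1,.01,.01]); q0=r.x
    return q0,mh.sum(),mk.sum(),np.median(abs(f(q0)))
if __name__=='__main__':
    Ws=[]
    for n in ('top','scene'):
        W,H=cloud(n,cv2.imread('pics/%s0.png'%n),np.load('pics/%s0.npy'%n)); 
        W=W[(W[:,2]>60)&(abs(W[:,0]-550)<200)&(abs(W[:,1]+40)<150)]; Ws.append(W)
    Ws.append(np.concatenate(Ws))
    for W in Ws:
        q,a,b,e=fit(W,[506,-61,np.radians(31),np.radians(14.5)])
        print(np.round(q[:2],1),np.degrees(q[2:]).round(2),a,b,e)
        Rm=R.from_euler('zy',[q[3],-q[2]]).as_matrix(); o=np.array([q[0],q[1],100])
        for p in ([52,0,72],[52,0,84],[166,0,14]): print(np.round(o+Rm@p,1))
E
python3 fit.py
```

```text
[508.5 -74.4] [33.11 17.36] 230 141 1.5339516221294822
[510.7 -58.8 187.4]
[504.2 -58.8 197.5]
[633.5 -24.8 198.3]
[508.9 -72.3] [32.24 16.79] 212 104 1.555865630143579
[512.6 -57.3 187.5]
[506.2 -57.3 197.6]
[635.9 -24.3 196.6]
[509.  -73.4] [33.   17.16] 440 243 1.6620076813974638
[511.4 -58.  187.4]
[504.9 -58.  197.5]
[634.3 -24.4 198.1]
```

Run:
```python
from h import *
s=env.state(); Rs=R.from_euler('xyz',s['ee_rot'],degrees=True).as_matrix(); print(np.round(Rs,3)); 
print('arm dir',np.cos(np.radians(-70.47)),np.sin(np.radians(-70.47)))
for l in ['bowl_b','kettle']:
    for c in ['top','scene']:
        try: print(l,c,[(np.round(r['point'],1).tolist(),round(r['p'],2)) for r in env.search_frame(c,l)][:3])
        except Exception as e: print(e)
```

```text
[[ 0.     0.353 -0.936]
 [-0.    -0.936 -0.353]
 [-1.     0.    -0.   ]]
arm dir 0.33430037938426077 -0.942466581022128
bowl_b top [([596.9, 465.4, 28.9], 0.97), ([417.5, -370.1, 26.3], 0.96)]
bowl_b scene [([585.5, 460.4, 48.8], 0.86), ([392.1, -362.0, 37.9], 0.61), ([541.4, -56.3, 145.0], 0.48)]
kettle top [([548.3, -456.1, 116.1], 0.64)]
kettle scene [([620.1, -473.3, 89.4], 0.68), ([553.5, -54.8, 157.5], 0.43)]
```

```bash
cat > mv.py <<'E'
from h import *
def target(th,yaw,knob,zw,roll=0):
    """TCP pose: tool x along -knob axis, y = fitting +y then rolled about tool x; zw = wrench z of TCP; knob=point at z=72"""
    Rm=R.from_euler('zy',[np.radians(yaw),-np.radians(th)]).as_matrix()
    a=Rm[:,2]; y=Rm[:,1]; x=-a; Rt=np.c_[x,y,np.cross(x,y)]@R.from_euler('x',roll,degrees=True).as_matrix()
    return Rt,np.array(knob)+a*(zw-72)
def delta(Rt,p,s=None):
    s=s or env.state(); Rs=R.from_euler('xyz',s['ee_rot'],degrees=True).as_matrix()
    sl=Rs.T@(p-s['ee_pos'])/10; tn=R.from_matrix(Rs.T@Rt).as_rotvec()
    print('slide',sl.round(2),'turn',tn.round(3),'deg',np.degrees(np.linalg.norm(tn)).round(1))
E
python3 - <<'E'
from mv import *
Rt,p=target(32.5,15.5,[511.5,-58.5,187.4],150); print(p); delta(Rt,p)
s=env.state(); s['ee_rot']=[-91.62,90,109.05]; s['ee_pos']=np.array([202.992, -537.993, 221.976]); delta(Rt,p,s)
E
```

```text
[469.59063055 -58.5        253.18453277]
slide [ -3.12 -35.45 -41.87] turn [-2.933 -0.265  0.813] deg 175.0
slide [ -3.12 -35.45 -41.87] turn [-2.933 -0.266  0.813] deg 175.0
```

```bash
sed -i "s/'zy'/'ZY'/" fit.py mv.py; python3 fit.py
python3 - <<'E'
from mv import *
Rt,p=target(32.5,14.5,[511.5,-58.5,187.4],150); print(p)
s=env.state(); s['ee_rot']=[-91.62,90,109.05]; s['ee_pos']=np.array([202.992, -537.993, 221.976]); delta(Rt,p,s)
E
```

```text
[505.  -62.2] [31.49 14.61] 230 139 1.0670238458439503
[511.5 -60.5 188.6]
[505.4 -62.1 198.8]
[634.9 -28.4 198.7]
[505.6 -61.7] [30.95 14.68] 212 104 0.8655562474441059
[512.9 -59.8 188.5]
[506.9 -61.4 198.8]
[636.3 -27.5 197.4]
[505.5 -62. ] [31.46 14.78] 437 240 1.043437692517557
[512.  -60.3 188.6]
[506.  -61.9 198.8]
[635.3 -27.8 198.6]
[470.92554286 -68.99326809 253.18453277]
slide [ -3.12 -34.42 -41.62] turn [-2.917 -0.046  0.85 ] deg 174.1
```

Call:
{"fn": "arm_command", "kwargs": {
  "slide": [
    [-2, -4, -5],
    [-4, -8, -9],
    [-6, -12, -14],
    [-6, -14, -16],
    [-6, -16, -18],
    [-6, -18, -20],
    [-6, -20, -22],
    [-6, -20, -24],
    [-6, -20, -24],
    [-6, -20, -24],
    [-6, -20, -24],
    [-6, -20, -24],
    [-6, -20, -24]
  ],
  "turn": [
    [-1.5, -0.02, 0.43],
    [-1.5, -0.02, 0.43],
    [-1.5, -0.02, 0.43],
    [-1.5, -0.02, 0.43],
    [-1.5, -0.02, 0.43],
    [-1.5, -0.02, 0.43],
    [-1.5, -0.02, 0.43],
    [-1.5, -0.02, 0.43],
    [-1.5, -0.02, 0.43],
    [-1.5, -0.02, 0.43],
    [-1.5, -0.02, 0.43],
    [-1.5, -0.02, 0.43],
    [-1.5, -0.02, 0.43]
  ],
  "grip": [0, 0, 0, 0, 0, 0, 0, 0, 0, 0, 0, 0, 0]
}}

```text
time_s: 2.03
ee_pos: [356.4, -265.6, 281.9]
ee_rot: [43.6, 67.6, -28.3]
force: [-0.1, -0.4, 1.3]
gripper_width: 91.5
```

Run:
```python
from mv import *
s=env.state(); print(s['qpos'].round(1),s['ee_pos'],s['qvel'].round(1))
Rt,p=target(31.4,14.65,[512,-60.2,188.6],150); delta(Rt,p)
```

```text
[-42.   -6.9 113.5   6.6  51.8 -63.2] [ 356.39861637 -265.56478556  281.9053307 ] [ -9.2  -2.5   4.3  15.9  -6.7 -53.4]
slide [  2.85  16.37 -15.71] turn [-1.42  -0.013  0.397] deg 84.5
```

Call:
{"fn": "arm_command", "kwargs": {
  "slide": [
    [0, 3, -3],
    [0, 6, -6],
    [0, 9, -9],
    [0, 12, -12],
    [1, 15, -14],
    [2.8, 16.3, -15.7],
    [2.8, 16.3, -15.7],
    [2.8, 16.3, -15.7],
    [2.8, 16.3, -15.7],
    [2.8, 16.3, -15.7],
    [2.8, 16.3, -15.7],
    [2.8, 16.3, -15.7],
    [2.8, 16.3, -15.7],
    [2.8, 16.3, -15.7],
    [2.8, 16.3, -15.7]
  ],
  "turn": [
    [-1.4, -0.01, 0.4],
    [-1.4, -0.01, 0.4],
    [-1.4, -0.01, 0.4],
    [-1.4, -0.01, 0.4],
    [-1.4, -0.01, 0.4],
    [-1.4, -0.01, 0.4],
    [-1.4, -0.01, 0.4],
    [-1.4, -0.01, 0.4],
    [-1.4, -0.01, 0.4],
    [-1.4, -0.01, 0.4],
    [-1.4, -0.01, 0.4],
    [-1.4, -0.01, 0.4],
    [-1.4, -0.01, 0.4],
    [-1.4, -0.01, 0.4],
    [-1.4, -0.01, 0.4]
  ],
  "grip": [0, 0, 0, 0, 0, 0, 0, 0, 0, 0, 0, 0, 0, 0, 0]
}}

```text
time_s: 3.28
ee_pos: [473.4, -72.1, 255.8]
ee_rot: [1.6, 58.4, 14.7]
force: [0.2, 1.5, -0.4]
gripper_width: 91.2
```

Run:
```python
from mv import *
from fit import *
s=env.state(); print(s['qpos'].round(1),s['ee_pos'],s['qvel'].round(1),s['torque'],s['force'])
Rt,p=target(31.4,14.65,[512,-60.2,188.6],150); delta(Rt,p)
p_,d=save('wrist','wrist1.png'); 
W,H=cloud('wrist',cv2.imread('pics/wrist1.png'),d); W=W[(W[:,2]>60)&(abs(W[:,0]-550)<150)&(abs(W[:,1]+40)<120)]
# drop points near the gripper
Rs=R.from_euler('xyz',s['ee_rot'],degrees=True).as_matrix(); T=(W-s['ee_pos'])@Rs; W=W[T[:,0]>12]
q,a,b,e=fit(W,[505.3,-62,np.radians(31.4),np.radians(14.6)]); print(q[:2],np.degrees(q[2:]),a,b,e)
Rm=R.from_euler('ZY',[q[3],-q[2]]).as_matrix(); print(np.array([q[0],q[1],100])+Rm@[52,0,72])
```

```text
[ -22.6   -4.   118.4   27.8   42.9 -142.5] [473.38852162 -72.13467906 255.81565277] [ 0.6 -0.2  0.2 -0.  -0.   0.1] [0.0219316  0.18167352 0.02111008] [ 0.21018339  1.48182072 -0.41716341]
slide [ 0.04  0.18 -0.06] turn [-0.027  0.003 -0.   ] deg 1.5
[506.66922297 -61.29234543] [31.37629715 14.56447137] 742 1731 0.47189501119349053
[513.3557969  -59.55505028 188.54530781]
```

View pics/wrist1.png

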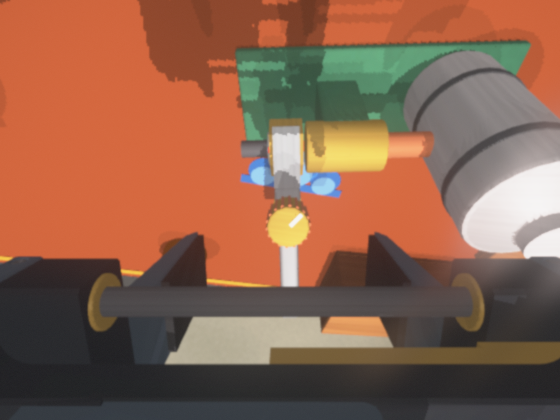

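The wrist view shows the knob end at (288,227), midway between the fingers, with its white line pointing to the upper right. Its fit agrees with the other two cameras to 1–2 mm. Next I'll work out the descent.

Run:
```python
from mv import *
Rt,p=target(31.4,14.6,[513.2,-59.7,188.5],63,roll=5); delta(Rt,p)
```

```text
slide [8.81 0.17 0.01] turn [ 0.062  0.003 -0.001] deg 3.5
```

Call:
{"fn": "arm_command", "kwargs": {
  "slide": [
    [0, 0.17, 0],
    [2, 0.17, 0],
    [4, 0.17, 0],
    [6, 0.17, 0],
    [7.5, 0.17, 0],
    [8.8, 0.17, 0],
    [8.8, 0.17, 0],
    [8.8, 0.17, 0]
  ],
  "turn": [
    [0.06, 0, 0],
    [0.06, 0, 0],
    [0.06, 0, 0],
    [0.06, 0, 0],
    [0.06, 0, 0],
    [0.06, 0, 0],
    [0.06, 0, 0],
    [0.06, 0, 0]
  ],
  "grip": [0, 0, 60, 60, 60, 60, 60, 60]
}}

```text
time_s: 4.0
ee_pos: [517.4, -57.9, 180.5]
ee_rot: [5.1, 58.5, 14.9]
force: [0.3, 0.1, 0.5]
gripper_width: 69.9
```

Run:
```python
from mv import *
s=env.state(); print(s['qpos'].round(1),s['torque'],s['force'],s['gripper_width'])
save('wrist','wrist2.png');save('scene','scene2.png')
Rt,p=target(31.4,14.6,[513.2,-59.7,188.5],63,roll=5); delta(Rt,p)
s=cv2.imread('pics/scene2.png');cv2.imwrite('pics/scene2z.png',cv2.resize(s[130:260,230:340],None,fx=5,fy=5,interpolation=cv2.INTER_CUBIC))
```

```text
[ -17.9    4.6  122.2   34.1   30.4 -144. ] [ 0.02652124  0.20776574 -0.01444176] [0.31195633 0.08670291 0.45856158] 69.8795423575991
slide [ 0.07 -0.01 -0.05] turn [ 0.003  0.004 -0.001] deg 0.3
```

View pics/wrist2.png

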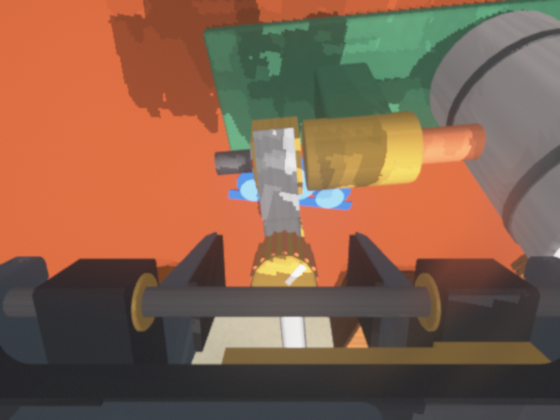

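View pics/scene2z.png

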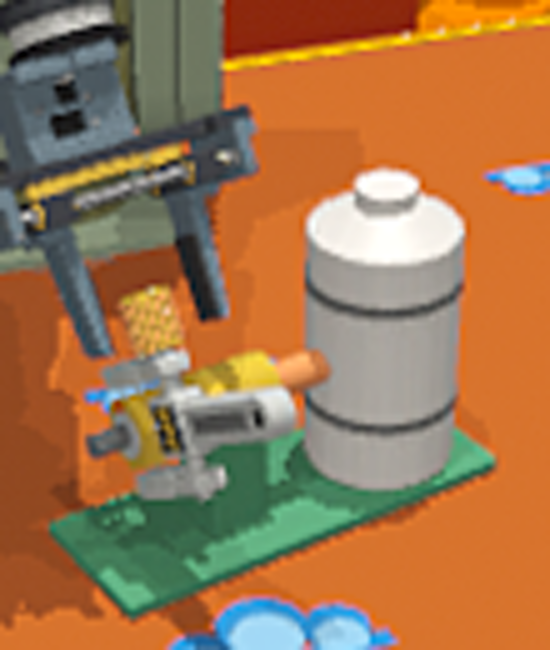

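The knob (285,265) is centred between the fingers, so I'm closing.

Call:
{"fn": "arm_command", "kwargs": {
  "slide": [
    [0, 0, 0],
    [0, 0, 0],
    [0, 0, 0],
    [0, 0, 0],
    [0, 0, 0],
    [0, 0, 0]
  ],
  "turn": [
    [0, 0, 0],
    [0, 0, 0],
    [0, 0, 0],
    [0, 0, 0],
    [0, 0, 0],
    [0, 0, 0]
  ],
  "grip": [255, 255, 255, 255, 255, 255],
  "newtons": 30
}}

```text
time_s: 4.6
ee_pos: [517.6, -58.6, 181.0]
ee_rot: [5.0, 58.4, 14.7]
force: [-0.5, 0.9, -0.5]
gripper_width: 32.5
```

Call:
{"fn": "arm_command", "kwargs": {
  "slide": [
    [0, 0, 0],
    [0, 0, 0],
    [0, 0, 0],
    [0, 0, 0],
    [0, 0, 0],
    [0, 0, 0],
    [0, 0, 0],
    [0, 0, 0],
    [0, 0, 0],
    [0, 0, 0],
    [0, 0, 0],
    [0, 0, 0],
    [0, 0, 0],
    [0, 0, 0],
    [0, 0, 0]
  ],
  "turn": [
    [0.1, 0, 0],
    [0.2, 0, 0],
    [0.3, 0, 0],
    [0.4, 0, 0],
    [0.5, 0, 0],
    [0.6, 0, 0],
    [0.7, 0, 0],
    [0.8, 0, 0],
    [0.9, 0, 0],
    [1.0, 0, 0],
    [1.1, 0, 0],
    [1.2, 0, 0],
    [1.3, 0, 0],
    [1.4, 0, 0],
    [1.4, 0, 0]
  ],
  "grip": [255, 255, 255, 255, 255, 255, 255, 255, 255, 255, 255, 255, 255, 255, 255]
}}

```text
time_s: 5.85
ee_pos: [517.7, -59.3, 180.6]
ee_rot: [85.1, 58.4, 14.6]
force: [-0.5, -4.9, -3.1]
gripper_width: 31.4
```

Run:
```python
from mv import *
s=env.state(); print(s['qpos'].round(1),s['torque'],s['force'],s['gripper_width'],s['effort'].round(2))
Rs=R.from_euler('xyz',s['ee_rot'],degrees=True).as_matrix(); print('torque tool',Rs.T@s['torque'])
save('wrist','wrist3.png');save('scene','scene3.png')
s=cv2.imread('pics/scene3.png');cv2.imwrite('pics/scene3z.png',cv2.resize(s[130:260,230:340],None,fx=5,fy=5,interpolation=cv2.INTER_CUBIC))
```

```text
[-18.    4.6 122.3  34.1  30.2 -63.8] [-0.8042583   0.44914252 -0.34049963] [-0.5296863  -4.86568381 -3.13892926] 31.42879064167408 [  2.16 -26.59 -21.2    1.65  -0.35   0.76]
torque tool [-0.05814017 -0.68782832 -0.69857881]
```

View pics/wrist3.png

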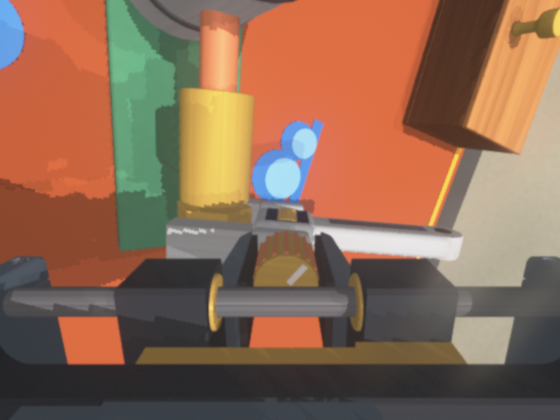

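View pics/scene3z.png

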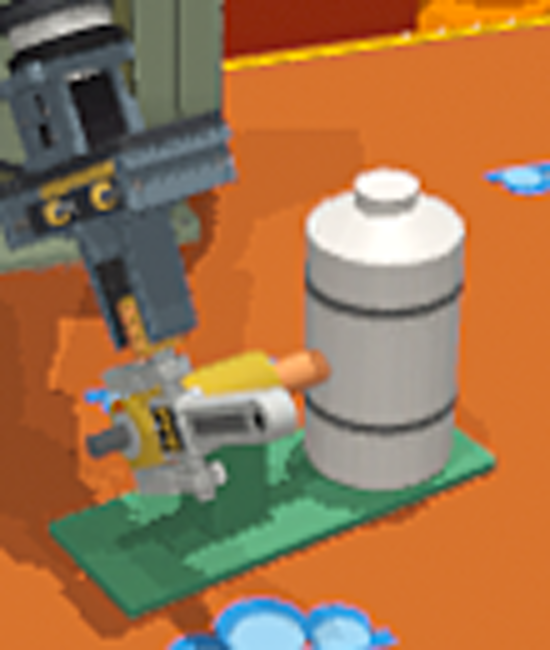

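The white line (297,273) kept its place relative to the tool, so the knob rolled with the fingers, and the jaws are visibly closer. I'll continue in smaller steps.

Call:
{"fn": "arm_command", "kwargs": {
  "slide": [
    [0, 0, 0],
    [0, 0, 0],
    [0, 0, 0],
    [0, 0, 0],
    [0, 0, 0]
  ],
  "turn": [
    [0.1, 0, 0],
    [0.2, 0, 0],
    [0.3, 0, 0],
    [0.4, 0, 0],
    [0.4, 0, 0]
  ],
  "grip": [255, 255, 255, 255, 255]
}}

```text
time_s: 6.37
ee_pos: [517.5, -59.2, 180.4]
ee_rot: [108.0, 58.5, 14.6]
force: [0.2, -5.2, -4.3]
gripper_width: 31.7
```

```bash
cat > chk.py <<'E'
from mv import *
s=env.state(); print(s['qpos'].round(1),s['force'].round(1),s['gripper_width'],s['effort'].round(2))
Rs=R.from_euler('xyz',s['ee_rot'],degrees=True).as_matrix(); print('torque tool',Rs.T@s['torque'])
E
python3 chk.py
```

```text
[-18.    4.6 122.3  34.1  30.2 -40.9] [ 0.2 -5.2 -4.3] 31.734054713950506 [  2.75 -27.4  -21.56   1.9   -0.12   0.69]
torque tool [-0.07601805 -1.18510839 -0.40725335]
```

Call:
{"fn": "arm_command", "kwargs": {
  "slide": [
    [0, 0, 0],
    [0, 0, 0],
    [0, 0, 0],
    [0, 0, 0]
  ],
  "turn": [
    [0.1, 0, 0],
    [0.2, 0, 0],
    [0.3, 0, 0],
    [0.3, 0, 0]
  ],
  "grip": [255, 255, 255, 255]
}}

```text
time_s: 6.7
ee_pos: [517.4, -59.2, 180.2]
ee_rot: [125.2, 58.5, 14.6]
force: [0.8, -5.1, -4.3]
gripper_width: 31.4
```

```bash
python3 chk.py;  python3 - <<'E'
from h import *
save('wrist','wrist4.png')
E
```

```text
[-18.    4.6 122.3  34.1  30.2 -23.7] [ 0.8 -5.1 -4.3] 31.38223255438178 [  2.69 -27.65 -21.74   1.92  -0.14   0.69]
torque tool [-0.00604985 -1.38278594 -0.10698055]
```

View pics/wrist4.png

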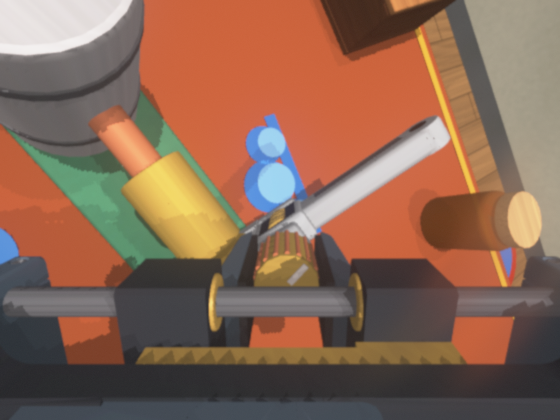

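The knob is still following the fingers: the line is at (297,273) after 2.1 rad. Continuing.

Call:
{"fn": "arm_command", "kwargs": {
  "slide": [
    [0, 0, 0],
    [0, 0, 0],
    [0, 0, 0],
    [0, 0, 0]
  ],
  "turn": [
    [0.1, 0, 0],
    [0.2, 0, 0],
    [0.3, 0, 0],
    [0.3, 0, 0]
  ],
  "grip": [255, 255, 255, 255]
}}

```text
time_s: 7.08
ee_pos: [517.3, -59.1, 180.1]
ee_rot: [142.4, 58.5, 14.6]
force: [0.6, -5.0, -5.3]
gripper_width: 31.2
```

```bash
python3 chk.py;  python3 - <<'E'
from h import *
save('wrist','wrist5.png');
p,d=save('scene','scene5.png')
s=cv2.imread('pics/scene5.png');w=cv2.imread('pics/wrist5.png')
cv2.imwrite('pics/c5.png',np.hstack([cv2.resize(s[140:240,230:330],(400,400),interpolation=cv2.INTER_CUBIC),cv2.resize(w[220:320,235:335],(400,400),interpolation=cv2.INTER_CUBIC)]))
E
```

```text
[-18.    4.6 122.3  34.1  30.2  -6.6] [ 0.6 -5.  -5.3] 31.175845528002657 [  2.66 -27.93 -21.99   1.95  -0.17   0.67]
torque tool [-0.07270227 -1.34594358  0.33379354]
```

View pics/c5.png

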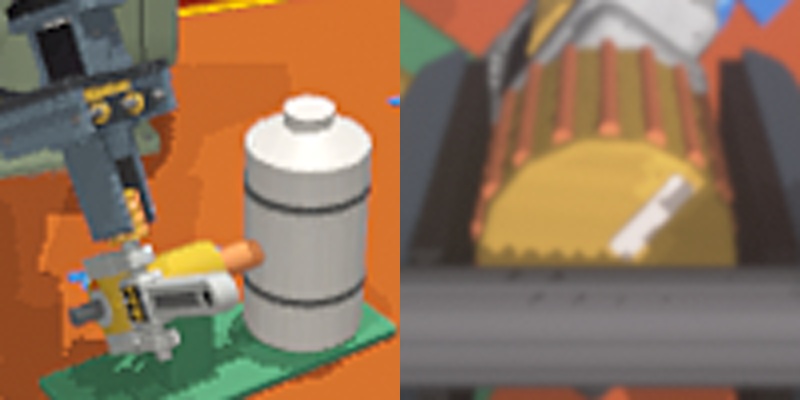

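There's no stop yet, and joint 6 effort is steady at 0.67. Continuing.

Call:
{"fn": "arm_command", "kwargs": {
  "slide": [
    [0, 0, 0],
    [0, 0, 0],
    [0, 0, 0],
    [0, 0, 0]
  ],
  "turn": [
    [0.1, 0, 0],
    [0.2, 0, 0],
    [0.3, 0, 0],
    [0.3, 0, 0]
  ],
  "grip": [255, 255, 255, 255]
}}

```text
time_s: 7.52
ee_pos: [517.2, -59.0, 180.0]
ee_rot: [159.6, 58.5, 14.7]
force: [-0.0, -5.8, -5.1]
gripper_width: 31.3
```

```bash
python3 chk.py;  python3 - <<'E'
from h import *
save('wrist','wrist6.png');
w=cv2.imread('pics/wrist6.png')
w5=cv2.imread('pics/wrist5.png')
cv2.imwrite('pics/c6.png',np.hstack([cv2.resize(x[220:320,235:335],(400,400),interpolation=cv2.INTER_CUBIC) for x in (w5,w)]))
E
```

```text
[-18.    4.6 122.3  34.1  30.3  10.6] [-0.  -5.8 -5.1] 31.283253883042935 [  2.43 -28.   -22.26   2.04  -0.3    0.77]
torque tool [-0.0944017  -1.27159065  0.67285948]
```

View pics/c6.png

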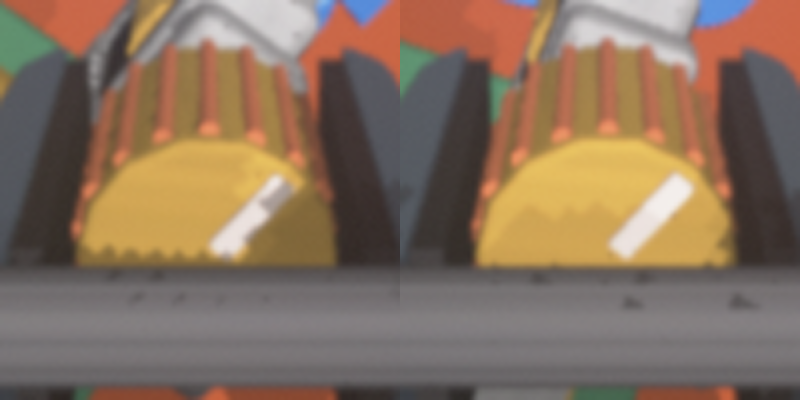

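The knob is still following at 2.7 rad. I'll take a small step and watch for the stop.

Call:
{"fn": "arm_command", "kwargs": {
  "slide": [
    [0, 0, 0],
    [0, 0, 0],
    [0, 0, 0],
    [0, 0, 0]
  ],
  "turn": [
    [0.07, 0, 0],
    [0.14, 0, 0],
    [0.2, 0, 0],
    [0.2, 0, 0]
  ],
  "grip": [255, 255, 255, 255]
}}

```text
time_s: 7.9
ee_pos: [518.2, -58.6, 181.1]
ee_rot: [170.9, 58.4, 14.7]
force: [4.1, -0.9, -3.9]
gripper_width: 31.5
```

```bash
python3 chk.py;  python3 - <<'E'
from h import *
save('wrist','wrist7.png');
w=cv2.imread('pics/wrist7.png')
w5=cv2.imread('pics/wrist6.png')
cv2.imwrite('pics/c7.png',np.hstack([cv2.resize(x[220:320,235:335],(400,400),interpolation=cv2.INTER_CUBIC) for x in (w5,w)]))
p,d=save('scene','scene7.png')
s=cv2.imread('pics/scene7.png')
cv2.imwrite('pics/s7.png',cv2.resize(s[160:240,230:330],(800,640)[:2],interpolation=cv2.INTER_CUBIC)[:600])
E
```

```text
[-18.    4.6 122.2  34.1  30.3  21.9] [ 4.1 -0.9 -3.9] 31.546798842559884 [  0.2  -27.74 -20.47   1.6   -0.31   0.95]
torque tool [-0.46795041 -0.27875479  0.54000532]
```

View pics/c7.png

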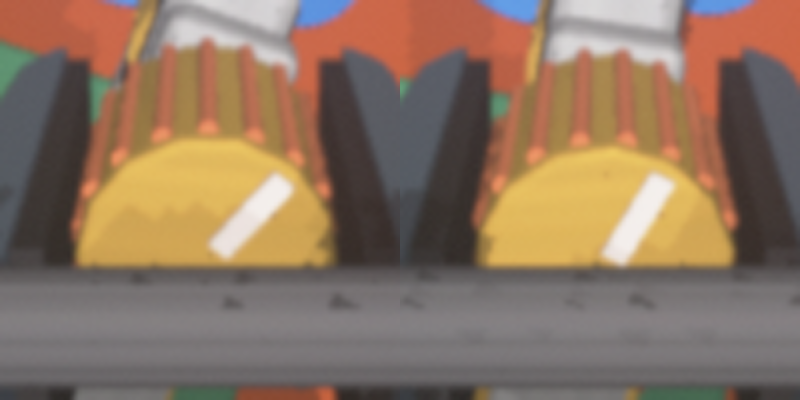

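View pics/s7.png

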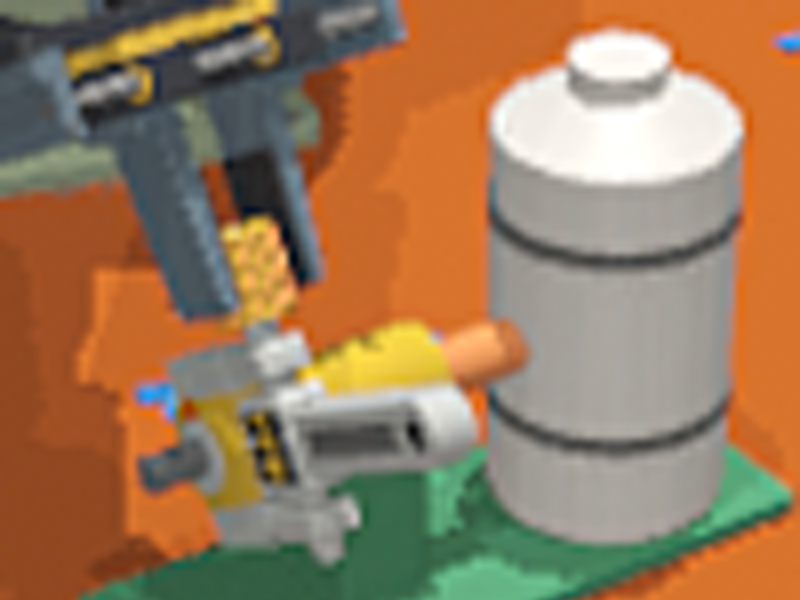

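The line tilted relative to the fingers and tool-x torque rose to 0.47 N m. So the knob hit its firm stop and slipped, and the knob and handle haven't moved. I'll release and back off along the knob axis.

Call:
{"fn": "arm_command", "kwargs": {
  "slide": [
    [0, 0, 0],
    [0, 0, 0],
    [0, 0, 0],
    [0, 0, 0],
    [-0.5, 0, 0],
    [-2, 0, 0],
    [-4.5, 0, 0],
    [-7, 0, 0],
    [-10, 0, 0],
    [-10, 0, 0],
    [-10, 0, 0]
  ],
  "turn": [
    [0.2, 0, 0],
    [0.2, 0, 0],
    [0.2, 0, 0],
    [0.2, 0, 0],
    [0.2, 0, 0],
    [0.2, 0, 0],
    [0.2, 0, 0],
    [0.2, 0, 0],
    [0.2, 0, 0],
    [0.2, 0, 0],
    [0.2, 0, 0]
  ],
  "grip": [120, 80, 60, 60, 60, 60, 60, 60, 60, 60, 60]
}}

```text
time_s: 8.92
ee_pos: [467.1, -72.2, 268.0]
ee_rot: [-177.7, 58.2, 14.5]
force: [0.3, 0.6, -0.6]
gripper_width: 69.5
```

Run:
```python
from mv import *
from fit import *
s=env.state(); print(s['qpos'].round(1),s['ee_pos'],s['gripper_width'],s['force'])
q=None
Rs=R.from_euler('xyz',s['ee_rot'],degrees=True).as_matrix()
p_,d=save('wrist','wrist8.png')
W,H=cloud('wrist',cv2.imread('pics/wrist8.png'),d); W=W[(W[:,2]>60)&(abs(W[:,0]-550)<150)&(abs(W[:,1]+40)<120)]
T=(W-s['ee_pos'])@Rs; W=W[T[:,0]>12]
q,a,b,e=fit(W,[505.3,-62,np.radians(31.4),np.radians(14.6)]); print(q[:2],np.degrees(q[2:]),a,b,e)
save('top','top8.png');save('scene','scene8.png');Ws=[]
for n in ('top','scene'):
        W,H=cloud(n,cv2.imread('pics/%s8.png'%n),np.load('pics/%s8.npy'%n)); 
        W=W[(W[:,2]>60)&(abs(W[:,0]-550)<200)&(abs(W[:,1]+40)<150)]; T=(W-s['ee_pos'])@Rs; W=W[T[:,0]>14]
        q,a,b,e=fit(W,[505.3,-62,np.radians(31.4),np.radians(14.6)]); print(q[:2],np.degrees(q[2:]),a,b,e)
im=cv2.imread('pics/scene8.png');cv2.imwrite('pics/s8.png',cv2.resize(im[165:240,230:330],(800,600),interpolation=cv2.INTER_CUBIC))
yaw=np.radians(14.6); X=130
p=np.array([506+X*np.cos(yaw),-61.6+X*np.sin(yaw),230])
ey=np.array([-np.sin(yaw),np.cos(yaw),0]); x=np.array([0,0,-1.]); y=-ey; Rt=np.c_[x,y,np.cross(x,y)]
print(p); delta(Rt,p)
```

```text
[-23.1  -5.3 117.8  27.2  44.7  39. ] [467.09203333 -72.20576585 267.97442966] 69.4625976824326 [ 0.32935607  0.60497074 -0.60115075]
[506.9291743  -60.37449079] [30.20082935 14.58154502] 2215 1540 0.703119124121347
[504.16407172 -62.42777702] [30.49595858 14.76493398] 224 136 1.0395609743349121
[505.57428259 -61.69933716] [30.2025475  14.53393204] 214 107 0.8592923212464818
[631.80219216 -28.83098343 230.        ]
slide [ 11.89  -0.47 -12.72] turn [-0.041 -0.549  0.014] deg 31.6
```

View pics/s8.png

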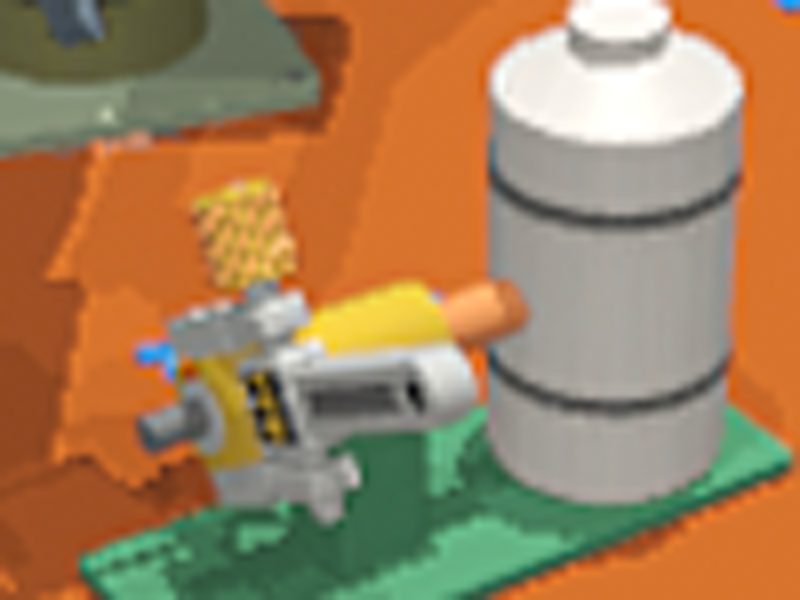

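View pics/wrist8.png

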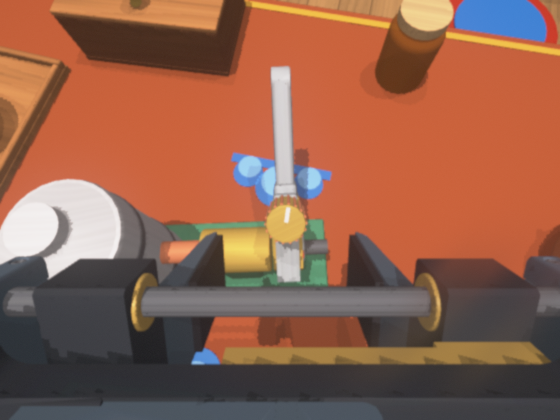

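The jaws now sit on the nut (around (245,430) in the zoomed view). All three cameras put the handle at about 30.2°, so it moved only ~1°. I'm moving over the handle end with the fingers shut.

Call:
{"fn": "arm_command", "kwargs": {
  "slide": [
    [1, 0, -3],
    [3, 0, -6],
    [6, -0.3, -9],
    [10, -0.5, -12.7],
    [11.9, -0.5, -12.7],
    [11.9, -0.5, -12.7],
    [11.9, -0.5, -12.7],
    [11.9, -0.5, -12.7],
    [11.9, -0.5, -12.7]
  ],
  "turn": [
    [-0.01, -0.11, 0],
    [-0.02, -0.22, 0],
    [-0.03, -0.33, 0.01],
    [-0.04, -0.44, 0.01],
    [-0.04, -0.55, 0.01],
    [-0.04, -0.55, 0.01],
    [-0.04, -0.55, 0.01],
    [-0.04, -0.55, 0.01],
    [-0.04, -0.55, 0.01]
  ],
  "grip": [255, 255, 255, 255, 255, 255, 255, 255, 255]
}}

```text
time_s: 9.82
ee_pos: [631.1, -29.3, 232.5]
ee_rot: [-131.8, 89.8, 62.7]
force: [0.1, -0.1, 1.4]
gripper_width: 12.9
```

Run:
```python
from mv import *
s=env.state(); print(s['qpos'].round(1),s['ee_pos'],s['ee_rot'],s['gripper_width'],s['force'])
Rs=R.from_euler('xyz',s['ee_rot'],degrees=True).as_matrix();print(Rs.round(3))
yaw=np.radians(14.6); d=s['ee_pos'][:2]-[505.8,-61.6]; print('X,Y',d@[np.cos(yaw),np.sin(yaw)],d@[-np.sin(yaw),np.cos(yaw)])
save('scene','scene9.png');save('wrist','wrist9.png')
im=cv2.imread('pics/scene9.png');cv2.imwrite('pics/s9.png',cv2.resize(im[140:240,210:340],(780,600),interpolation=cv2.INTER_CUBIC))
```

```text
[-3.8 23.1 80.8  0.2 76.  71.6] [631.13473259 -29.29918095 232.45181379] [-131.81723638   89.76802358   62.74927645] 12.914781001241755 [ 0.05458236 -0.07770685  1.35885012]
[[ 0.002  0.252 -0.968]
 [ 0.004 -0.968 -0.251]
 [-1.    -0.003 -0.003]]
X,Y 129.42961683921175 -0.33524680610891977
```

View pics/s9.png

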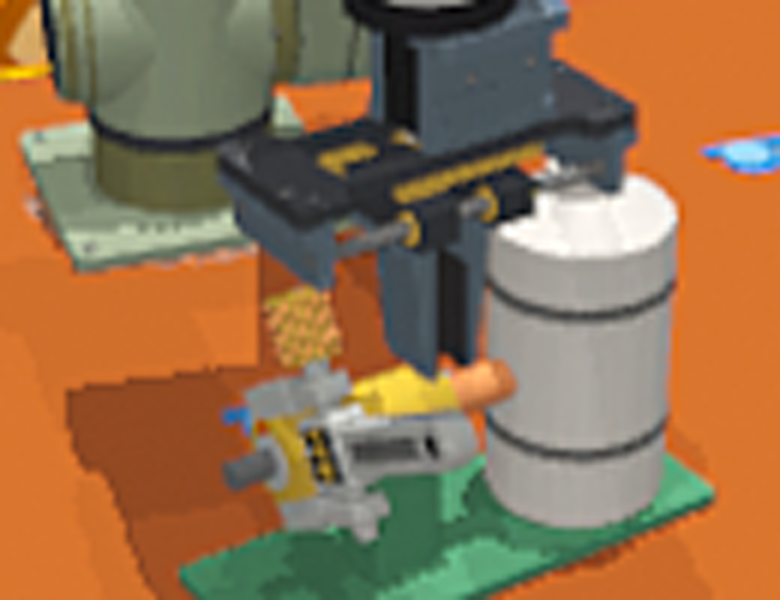

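The shut fingers hang over the handle end at X≈129 mm, with Y offset ≈0. I'm pressing down slowly.

Call:
{"fn": "arm_command", "kwargs": {
  "slide": [
    [1.5, 0, 0],
    [3, 0, 0],
    [3.5, 0, 0],
    [4, 0, 0],
    [4.5, 0, 0],
    [5, 0, 0],
    [5.5, 0, 0],
    [6, 0, 0]
  ],
  "turn": [
    [0, 0, 0],
    [0, 0, 0],
    [0, 0, 0],
    [0, 0, 0],
    [0, 0, 0],
    [0, 0, 0],
    [0, 0, 0],
    [0, 0, 0]
  ],
  "grip": [255, 255, 255, 255, 255, 255, 255, 255]
}}

```text
time_s: 10.58
ee_pos: [632.4, -29.3, 173.8]
ee_rot: [-162.2, 89.7, 32.3]
force: [1.2, 0.1, 4.9]
gripper_width: 0.3
```

Call:
{"fn": "arm_command", "kwargs": {
  "slide": [
    [0.5, 0, 0],
    [1, 0, 0],
    [1.5, 0, 0],
    [2, 0, 0],
    [2.5, 0, 0],
    [3, 0, 0],
    [3.5, 0, 0],
    [3.5, 0, 0]
  ],
  "turn": [
    [0, 0, 0],
    [0, 0, 0],
    [0, 0, 0],
    [0, 0, 0],
    [0, 0, 0],
    [0, 0, 0],
    [0, 0, 0],
    [0, 0, 0]
  ],
  "grip": [255, 255, 255, 255, 255, 255, 255, 255]
}}

```text
time_s: 11.25
ee_pos: [631.2, -28.7, 134.6]
ee_rot: [-65.0, 89.7, 129.6]
force: [0.4, 0.0, 0.4]
gripper_width: 0.4
```

```bash
cat > meas.py <<'E'
import sys
from mv import *
from fit import *
k=sys.argv[1]; th0=float(sys.argv[2])
s=env.state(); print(s['time_s'],s['ee_pos'],s['force'].round(1),s['qpos'].round(1))
yaw=np.radians(14.6); d=s['ee_pos'][:2]-[505.8,-61.6]; print('X,Y',d@[np.cos(yaw),np.sin(yaw)],d@[-np.sin(yaw),np.cos(yaw)])
Rs=R.from_euler('xyz',s['ee_rot'],degrees=True).as_matrix()
for n in ('top','scene','wrist'):
    p_,dd=save(n,n+k+'.png')
    W,H=cloud(n,cv2.imread('pics/%s%s.png'%(n,k)),dd)
    W=W[(W[:,2]>50)&(abs(W[:,0]-550)<200)&(abs(W[:,1]+40)<150)]; T=(W-s['ee_pos'])@Rs
    W=W[~((T[:,0]<12)&(abs(T[:,2])<45)&(abs(T[:,1])<95))]
    f=least_squares
    q,a,b,e=fit(W,[505.3,-62,np.radians(th0),np.radians(14.6)]); print(n,q[:2].round(1),np.degrees(q[2:]).round(2),a,b,e)
im=cv2.imread('pics/scene%s.png'%k);cv2.imwrite('pics/s%s.png'%k,cv2.resize(im[140:240,210:340],(780,600),interpolation=cv2.INTER_CUBIC))
E
python3 meas.py 10 6
```

```text
11.25 [631.24877671 -28.74770309 134.5654488 ] [0.4 0.  0.4] [-3.7 27.  88.9  0.2 64.2 71.6]
X,Y 129.67898904854442 0.16967635440316542
top [435.9 -75.6] [ 2.46 13.22] 61 0 0.9394436990023145
scene [505.6 -61.5] [ 3.55 14.48] 193 3 0.8576272475532356
wrist [506.1 -61.1] [ 3.43 14.38] 581 0 0.7844486906251973
```

View pics/s10.png

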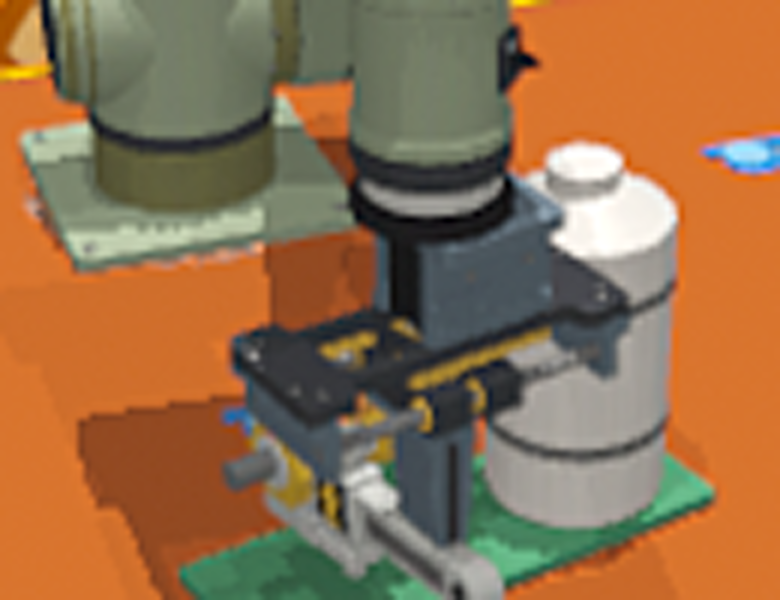

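Scene and wrist both give about 3.5° of handle raise. The handle coasted slightly ahead of the fingers, and contact force is ~0. I'll finish the last bit slowly.

Call:
{"fn": "arm_command", "kwargs": {
  "slide": [
    [0.3, 0, 0],
    [0.5, 0, 0],
    [0.65, 0, 0],
    [0.75, 0, 0],
    [0.85, 0, 0],
    [0.95, 0, 0],
    [1.05, 0, 0],
    [1.15, 0, 0],
    [1.15, 0, 0],
    [1.15, 0, 0]
  ],
  "turn": [
    [0, 0, 0],
    [0, 0, 0],
    [0, 0, 0],
    [0, 0, 0],
    [0, 0, 0],
    [0, 0, 0],
    [0, 0, 0],
    [0, 0, 0],
    [0, 0, 0],
    [0, 0, 0]
  ],
  "grip": [255, 255, 255, 255, 255, 255, 255, 255, 255, 255]
}}

```text
time_s: 12.23
ee_pos: [632.5, -28.7, 124.7]
ee_rot: [-119.3, 89.8, 75.2]
force: [1.2, 1.0, 2.0]
gripper_width: 0.4
```

```bash
python3 meas.py 11 1
```

```text
12.2333 [632.50648839 -28.66210991 124.70911384] [1.2 1.  2. ] [-3.7 27.5 89.7  0.2 62.8 71.6]
X,Y 130.91766359469753 -0.06452492233069407
top [505.2 -58.4] [ 1.25 12.3 ] 32 11 0.7776944699529036
scene [506.5 -61.5] [ 1.17 14.64] 168 1 0.9340992832183321
wrist [505.1 -57.8] [-0.5  13.23] 502 0 0.70587349295986
```

By contact geometry the handle is at about 1.2°, and the scene fit gives 1.17°. I'm lifting off.

Call:
{"fn": "arm_command", "kwargs": {
  "slide": [
    [-0.5, 0, 0],
    [-2, 0, 0],
    [-5, 0, 0],
    [-8, 0, 0],
    [-12, 0, 0],
    [-16, 0, 0],
    [-16, 0, 0],
    [-16, 0, 0],
    [-16, 0, 0],
    [-16, 0, 0]
  ],
  "turn": [
    [0, 0, 0],
    [0, 0, 0],
    [0, 0, 0],
    [0, 0, 0],
    [0, 0, 0],
    [0, 0, 0],
    [0, 0, 0],
    [0, 0, 0],
    [0, 0, 0],
    [0, 0, 0]
  ],
  "grip": [255, 255, 255, 255, 255, 255, 255, 255, 255, 255]
}}

```text
time_s: 13.22
ee_pos: [631.1, -29.3, 282.8]
ee_rot: [-56.9, 89.7, 137.7]
force: [-0.4, -0.3, -0.1]
gripper_width: 0.6
```

```bash
python3 meas.py 12 1; python3 -c "
from h import *
w=cv2.imread('pics/wrist12.png')
print(env.state()['qvel'].round(2))"
```

```text
13.2167 [631.08818177 -29.31574128 282.78011622] [-0.4 -0.3 -0.1] [-3.8 22.1 75.2  0.2 82.9 71.6]
X,Y 129.38039482458228 -0.33953835047843484
top [503.3 -59.2] [ 0.89 12.65] 106 84 1.7055183633001736
scene [506.4 -62.1] [ 0.34 14.94] 273 136 0.9359873019138814
wrist [506.2 -61.5] [ 0.8  14.59] 1568 32 0.5726772187761213
[ 0.11 -0.23 -0.56  0.06  0.12 -0.04]
```

View pics/s12.png

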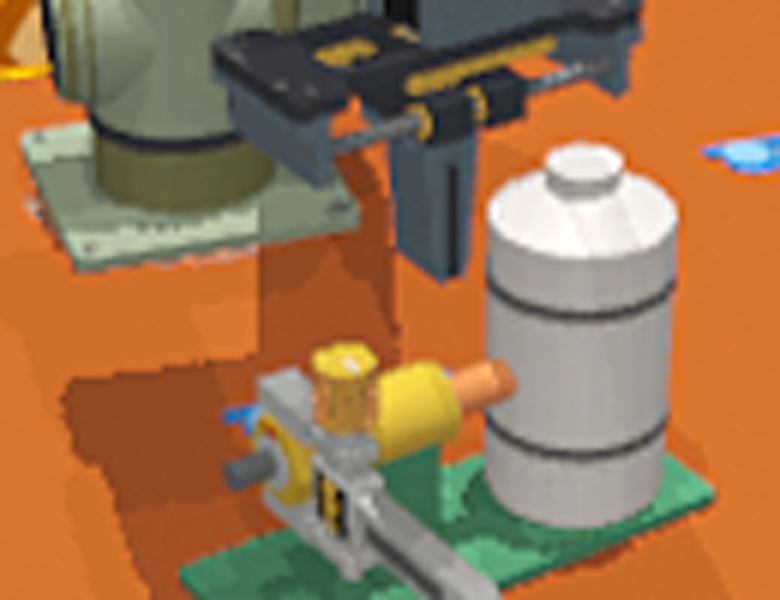

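View pics/wrist12.png

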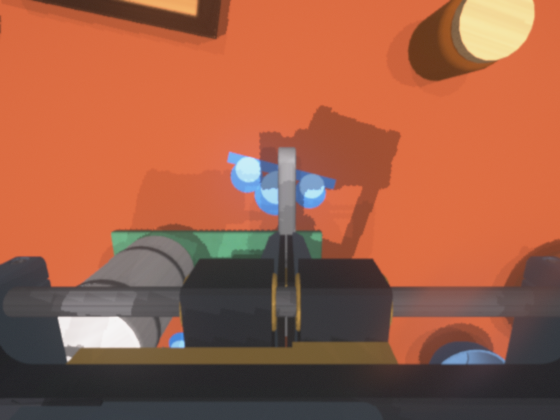

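View pics/top12.png

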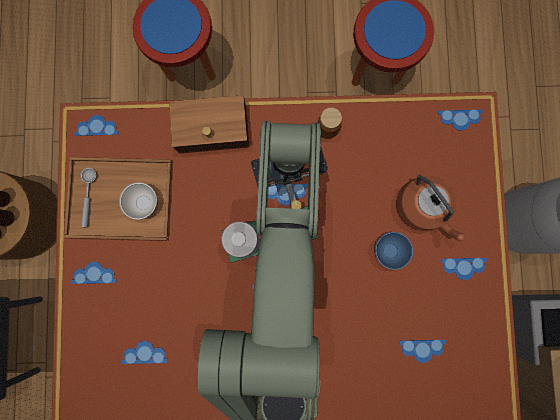

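Run:
```python
from h import *
for k in (8,12):
    im=cv2.imread('pics/scene%d.png'%k); hsv=cv2.cvtColor(im,cv2.COLOR_BGR2HSV).astype(int)
    b,g,r=[im[...,i].astype(int) for i in range(3)]
    m=((hsv[...,0]<6)|(hsv[...,0]>174))&(hsv[...,1]>150)&(r>90); m[:200]=0;m[225:]=0;m[:,:235]=0;m[:,275:]=0
    v,u=np.nonzero(m); print(k,m.sum(),u.mean() if m.any() else 0,v.mean() if m.any() else 0)
    yaw=np.radians(14.6)
    for nd in (-35,-30,-20,-10,-5,0,5,10):
        Rm=R.from_euler('ZY',[yaw,np.radians(nd)]).as_matrix(); print(nd,np.round(proj('scene',np.array([506,-61.7,100])+Rm@[0,-16,18.5]),1))
```

```text
8 0 0 0
-35 [252.9 210.9]
-30 [253.1 210.9]
-20 [253.6 210.9]
-10 [254.  211.2]
-5 [254.3 211.4]
0 [254.6 211.6]
5 [254.8 211.8]
10 [255.1 212.1]
12 0 0 0
-35 [252.9 210.9]
-30 [253.1 210.9]
-20 [253.6 210.9]
-10 [254.  211.2]
-5 [254.3 211.4]
0 [254.6 211.6]
5 [254.8 211.8]
10 [255.1 212.1]
```

The scene camera can't resolve the nut mark's rotation, and there is plenty of time left (13 of 53 s). I'll take one tilted wrist look at the nut's open end.

Run:
```python
from mv import *
yaw=np.radians(14.6); ex=np.array([np.cos(yaw),np.sin(yaw),0]); ey=np.array([-np.sin(yaw),np.cos(yaw),0]); up=np.array([0,0,1.])
nut=np.array([506,-61.7,100])-16*ey+10*up
a=np.radians(42); x=-up*np.cos(a)+ey*np.sin(a); y=-(ey*np.cos(a)+up*np.sin(a)); z=np.cross(x,y); Rt=np.c_[x,y,z]
cam=nut-330*(0.963*x+0.27*z); p=cam+162*x+78*z; print(p); delta(Rt,p)
```

```text
[ 547.0513637  -175.2631134   225.77453236]
slide [ 5.7  12.03 11.84] turn [-0.001  0.002 -0.729] deg 41.8
```

Call:
{"fn": "arm_command", "kwargs": {
  "slide": [
    [0, 3, 2],
    [0, 6, 5],
    [0, 9, 8],
    [1, 12, 11.8],
    [3, 12, 11.8],
    [5.7, 12, 11.8],
    [5.7, 12, 11.8],
    [5.7, 12, 11.8],
    [5.7, 12, 11.8],
    [5.7, 12, 11.8]
  ],
  "turn": [
    [0, 0, -0.1],
    [0, 0, -0.2],
    [0, 0, -0.3],
    [0, 0, -0.4],
    [0, 0, -0.5],
    [0, 0, -0.6],
    [0, 0, -0.73],
    [0, 0, -0.73],
    [0, 0, -0.73],
    [0, 0, -0.73]
  ],
  "grip": [255, 255, 255, 255, 255, 255, 255, 255, 255, 255]
}}

```text
time_s: 14.2
ee_pos: [548.6, -174.6, 227.9]
ee_rot: [-90.2, 48.1, 104.5]
force: [-0.6, 0.9, -0.5]
gripper_width: 0.5
```

```bash
python3 meas.py 13 1
python3 - <<'E'
from h import *
print([np.round(proj('wrist',np.array([506,-61.7,100])+R.from_euler('ZY',[np.radians(14.6),np.radians(n)]).as_matrix()@[0,-16,18.5]),1) for n in (-30,-20,-10,0,10,20)])
print(np.round(proj('wrist',np.array([506,-61.7,100])+R.from_euler('ZY',[np.radians(14.6),0]).as_matrix()@[0,-16,0]),1))
w=cv2.imread('pics/wrist13.png'); cv2.imwrite('pics/w13.png',cv2.resize(w[100:280,190:400],(700,600),interpolation=cv2.INTER_CUBIC))
E
```

```text
14.2 [ 548.60776385 -174.60528898  227.90226936] [-0.6  0.9 -0.5] [-33.6  33.9  75.1  27.3 103.1  40.3]
X,Y 12.940294969476962 -120.14678002117269
top [504.6 -61.9] [ 0.98 14.33] 201 103 1.405451319224853
scene [506.2 -61.2] [ 0.25 14.44] 270 131 0.8800976024887461
wrist [507.3 -61.1] [ 0.78 14.6 ] 3491 1662 0.4497335501634119
[array([284.2, 223.9]), array([283.3, 221.5]), array([282.8, 218.7]), array([282.6, 215.7]), array([282.8, 212.5]), array([283.4, 209.3])]
[294.6 212. ]
```

View pics/w13.png

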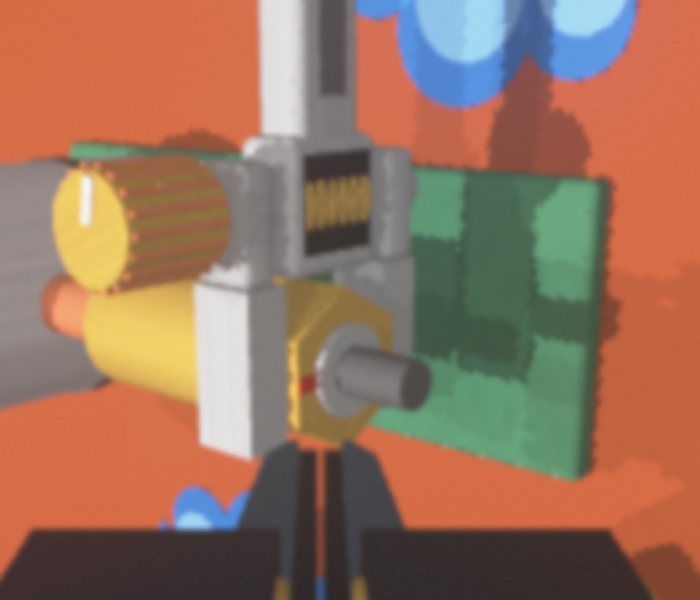

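The red mark is at about (282,215.5) in the wrist picture. The prediction for nut = 0 is (282.6,215.7), so the nut turned with the wrench, and the upper jaw lies flush on its flat. The handle is within 1° of level in all three cameras and the robot touches nothing, so I'm handing in.

Run:
```python
from h import *
for l in ['kettle','bowl_b','bowl_a']:
    print(l,[(np.round(r['point'],1).tolist(),round(r['p'],2)) for r in env.search_frame('top',l)][:2])
print(env.state()['qvel'].round(2)); env.job_done()
```

```text
kettle [([469.1, -535.0, 128.3], 0.58), ([481.9, 26.0, 114.5], 0.22)]
bowl_b [([596.9, 463.1, 32.7], 0.75)]
bowl_a [([596.9, 463.1, 32.7], 0.75)]
[-0.31  0.58  0.22  0.09  0.08  0.02]
the job is handed in; nothing more can be done
```

Run:
```python
import cv2,numpy as np
a=cv2.imread('pics/top0.png').astype(int);b=cv2.imread('pics/top13.png').astype(int)
for n,(u0,u1,v0,v1) in dict(kettle=(396,466,175,245),blue=(373,415,230,272),white=(117,162,180,222)).items():
    A=a[v0:v1,u0:u1].astype(np.float32).mean(2);B=b[v0:v1,u0:u1].astype(np.float32).mean(2)
    print(n,cv2.phaseCorrelate(A,B),abs(A-B).mean())
```

```text
kettle ((0.6596511275509442, 0.9810177437219281), 0.16096256691732524) 23.434082
blue ((0.8974477460679751, 0.5400983369358734), 0.6694131304893964) 25.696146
white ((0.5190854831551626, 0.5152807115977964), 1.007900175165247) 2.7694883
```

View pics/top13.png

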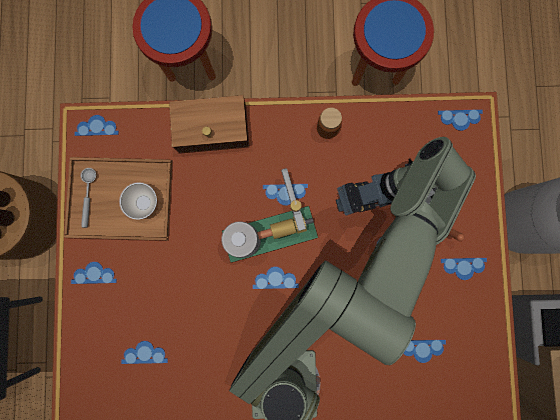

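Run:
```python
import cv2,numpy as np
a=cv2.imread('pics/scene0.png');b=cv2.imread('pics/scene13.png')
cv2.imwrite('pics/cmp.png',np.vstack([cv2.resize(x[80:310,60:320],None,fx=1.3,fy=1.3) for x in (a,b)]))
```

```text
(no output)
```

View pics/cmp.png

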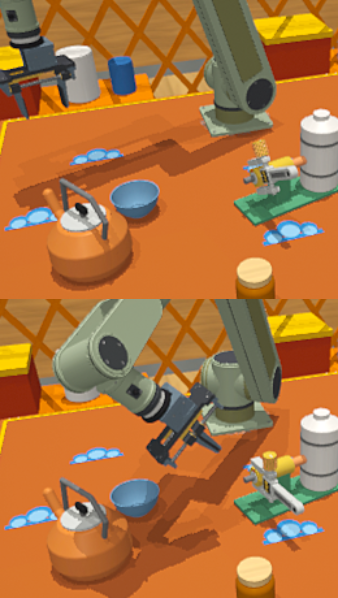

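The job is handed in at about 14.5 s of the 53 s allowed, with the jaws snug on the nut and the handle level. No verdict is reported back.

**What I did:**
- **Closing the jaws:** I found the wrench from the camera depth, with the handle raised about 31.4°, and gripped the worm knob along its axis with 30 N. I rolled it about 2.8 rad clockwise in one grasp, until it hit its firm stop and slipped in the fingers. The handle moved only about 1° meanwhile.
- **Pressing the handle:** I pressed it down with the shut fingertips at about x = 130 mm, then lifted off clear of everything.

**Last checks before handing in:**
- **Handle:** it lies within 1° of level in all three camera fits (0.25°, 0.8° and 1.0°).
- **Nut:** the red mark is within about 1 pixel of where it should be with the nut at 0, so the nut turned with the wrench. The upper jaw lies flush on its flat.
- **Jaws:** I could not read the worm value directly. That they are snug rests on the knob reaching its stop and on the pictures.
- **Kettle and bowls:** they stand in the same places in the scene pictures from before and after.

**What disagreed:**
- The network's last kettle position from the top camera was about 110 mm off its first. It also missed the blue bowl. At the last look the arm hid both from that camera, so I put it down to that.
- I confirmed the kettle and bowls in pictures already taken, but only after handing in. The arm did not press on them in any reading I saw.

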